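Hook the silk screen under the lip and clip it down

TASK

The silk screen is lying askew in the printing bed with its near edge propped up on the catch. Without knocking the squeegee, ink jar or tape beside the bed out of place, square it up and slide its far edge fully home under the blue lip, then press the near edge down until the screen lies flat and the orange catch has snapped over it, and leave it clipped in.

Things in the scene. Friction and masses are not known exactly. Their poses are not given: they have to be found in the camera images.
- bed: Printing bed, fixed; place and yaw (within 15 degrees) vary. Grey plate 290 x 250, top 30 above the table. Origin on the table under the bay's centre; x to the far end, y left, z up. Seated, the screen lies flat on the plate, its centre at bed x = 0 (to -3), y = 0. Two near stops 13 high, faces at x = -98, then keep it from sliding back.
- cheek_left (a point): near end of the left blue side cheek, at bed (75, 89, 57). Cheeks stand 27 above the plate at y = -89 and +89 (inner faces) from x = 75 to the back wall: 4 to spare each side of the screen. From x = 75 back to x = 51 they flare outward to y = -104 and +104.
- lip_edge (a point): middle of the blue lip's lower near edge, at bed (80, 0, 51). The lip is 6 thick, its underside 21 above the plate, and reaches 15 back to the blue back wall (face at bed x = 95), against which the screen's far edge stops.
- catch_nose (a point): lower tip of the orange catch's nose, at bed (-92, 0, 47.5) when forward. The catch is 40 wide in y. The nose's face looks up and to +x, 55 degrees from level, rising to a flat top at x = -97.5, 57.5 above the table. Behind it, x = -130 to -160, is its aluminium housing, 66 wide, top 56.5 above the table.
- catch (a joint): sprung catch, slides back towards bed -x, in m: 0 is forward (snapped), 0.012 fully back. Its spring pushes forward with 1.5 N plus 0.25 N per mm. Pressing the screen's near edge down on the nose with some 5 to 12 N drives it back; it then springs forward 3 to 6 mm over the near bar, 1.5 mm above it.
- screen: Silk screen, loose: wooden frame 190 (x) x 170 (y) x 16 thick, 0.18 to 0.33 kg, bars 30 wide, pale mesh in the 130 x 110 opening. Origin: centre of its underside; x to its far edge, y left, z out of its top. At first it is up to 18 off-centre and 7 degrees askew in the bed.
- screen_mid (a point): centre of the screen, half-way up its thickness
- screen_near (a point): middle of the screen's near edge (own x = -95), half-way up; 38 above the table when seated. At first about 75 up, as the screen slopes up 11 degrees towards the robot, lying on the catch top and overhanging it by some 50.
- screen_far (a point): middle of the screen's far edge (own x = 95), half-way up; 38 above the table when seated. At first its lower edge rests on the plate, 50 to 65 short of the back wall.
- squeegee: bystander: wooden squeegee with a green blade, 150 x 47 x 30, lying beside the bed (mm); origin at the middle of its underside
- ink_jar: bystander: red ink jar with black cap, 72 diameter, 70 high, beside the bed (mm); origin at the middle of its underside
- tape: bystander: yellow roll of tape, 90 diameter, 48 high, beside the bed (mm); origin at the middle of its underside

How it is judged:
By the outcome, as a careful person would: the job done as asked, in the order asked, and still so for the second after the job is handed in, with the robot touching nothing.
It also fails if it takes over 69 s, if anything falls off the work surface, if the arm or the gripper's body presses on something with over 40 N, if the wrist force passes 120 N, or if a joint passes its speed limit or range.

ROBOT

A 6-joint arm with a two-finger parallel gripper is mounted at the origin on the work surface. World frame = base frame: x ahead of the robot, y to its left, z up, the work surface at z = 0. Lengths are in m, angles in rad, forces in N, time in s.
With the tool pointing down it reaches from about 0.275 to 0.725 m from the base axis. Payload 5.6 kg.
Tool frame: the origin (TCP) lies at the very end of the fingers, on their centre line; the grasp point (between the pads) lies 19 mm behind it; x points along the fingers, z is the direction in which the jaws open and shut, and the axes are right-handed (so a half turn about x gives the same grasp; the last joint's range is limited). The gripper opens to 85 mm and grips with 20 to 120 N. Pads are 22 mm wide; open, the fingers measure 114 mm over their backs; the gripper's body (76 mm by 85 mm) begins 54 mm behind the grasp point. The pads swing forward as they close: fully open they stand 13 mm farther back than shut.
Start: joints at [-1.007, 0.255, 0.108, 0, -1.424, -0.285], TCP at [0.151, -0.529, 0.231] pointing down, gripper open.
Joint ranges: [-2.95, 2.95], [-1.21, 1.97], [-1.09, 1.5], [-2.87, 1.71], [-2.94, -0.07], [-3.05, 3.05]. Speed limits (rad/s): [2.57, 2.57, 3.14, 3.14, 3.14, 3.14].

INTERFACE

Orientations are given as a unit quaternion [w, x, y, z].
In Python, from rig import move_to, move_linear, set_joints, grip, pause, inverse_kinematics, sense, get_image, camera_info, Unreachable, finish_job gives the robot as it stands. Calls block until the motion is done:
- move_to(position, orientation): joint-space move of the TCP to a pose.
- move_linear(position, velocity=0.15, orientation=None, contact_N=None): straight line of the TCP; orientation=None keeps the orientation; velocity is the mean speed in m/s. With contact_N (N) it stops when the force on the tool has changed by that much, and returns True; else False.
- set_joints(angles): joint-space move.
- grip(opening, grasp_force=None): finger opening in m; grasp_force is the grip in N (None keeps the last); returns when the fingers have stopped.
- pause(seconds).
- inverse_kinematics(position, orientation): joint angles nearest the present ones, or None.
- sense(): the state.
- get_image(name): name is "scene" or "top"; returns (picture, depth): 420x560x3 uint8, blue, green, red; 420x560 float32, m along the optical axis (not along the pixel's ray), 0 where there is no reading.
- camera_info(name): a dict with "vfov" (degrees; the focal length in pixels is half the picture's height over the tangent of half this angle, whatever the lens; pixels are square), "cx", "cy" (the principal point, pixels), "rvec" (rotation vector, rad) and "tvec" (3), from world to camera coordinates, as OpenCV has them. Camera axes: x right, y down, z forward; pixel columns grow to the right and rows downward; lengths in m; the calibration is good to about 2 mm. A picture is of the moment at which its call begins. camera_info takes no time and is no camera call.
A pose or a line that the arm cannot do raises Unreachable and nothing moves.
- finish_job(): hands the job in, once; it reports no verdict.
The state is a dict: "clock": time; "joint_positions": joint angles; "dq": joint speeds; "tau": joint torques, N m; "tool_pos": TCP position; "tcp_rot": TCP orientation; "wrist_force": force on the tool from outside, world axes, zero at the start; "torque": the same for the moment, N m; "gripper_width": finger opening in m.
Only numpy, scipy, OpenCV 4.12 (cv2) and the standard library are available. Lean on these libraries where they do the work, as an engineer would, in place of code of your own. Each camera call takes 0.05 s, during which the arm holds its last target.

## Working session

There is one attempt and no reset: what is moved stays moved. The work goes in short steps, each a Python script; the robot and the scene stay as the last script left them, time stands still between calls to the robot, and variables do not carry over. Pictures are saved under pics/ and viewed, and the job is handed in when it is done.

```bash
ls; mkdir -p pics; python3 - <<'E'
from rig import *
import cv2
for n in("scene","top"):
    im,d=get_image(n); cv2.imwrite(f"pics/{n}0.png",im); print(camera_info(n),d.min(),d.max())
print(sense())
E
```

```text
pics
{'vfov': 53.91174891975324, 'cx': 284.48516225171284, 'cy': 198.03104814767462, 'rvec': array([ 2.23655838,  1.03979643, -0.41207526]), 'tvec': array([-0.40050869, -0.22678924,  1.3004634 ])} 0.0 2.5694878
{'vfov': 49.271824061595886, 'cx': 275.4147579207864, 'cy': 208.39229908963307, 'rvec': array([ 2.14950825, -2.14070455,  0.1910027 ]), 'tvec': array([0.02556769, 0.56956551, 1.00327137])} 0.0 2.041345
{'clock': 0.1, 'joint_positions': array([-1.00738744e+00,  2.55691410e-01,  1.07137353e-01, -3.93465407e-04,
       -1.42391562e+00, -2.84614620e-01]), 'dq': array([ 2.91098186e-04, -2.19793305e-03,  1.36514850e-03,  2.29287939e-03,
        7.20875320e-05,  1.38374886e-03]), 'tau': array([-3.16222424e-03, -3.87603879e+01,  2.38471502e+01,  5.37796006e+00,
       -3.84240193e-03, -1.03138362e-05]), 'tool_pos': array([ 0.15128631, -0.52832357,  0.23049008]), 'tcp_rot': array([ 0.42603099, -0.56410574,  0.42535521,  0.56511525]), 'wrist_force': array([0.37729828, 0.19520087, 0.30813614]), 'torque': array([0.02358943, 0.00831093, 0.0087267 ]), 'gripper_width': 0.08558092446661399}
```

View pics/scene0.png

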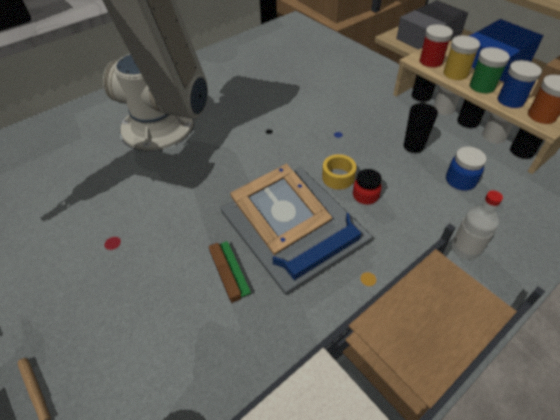

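View pics/top0.png

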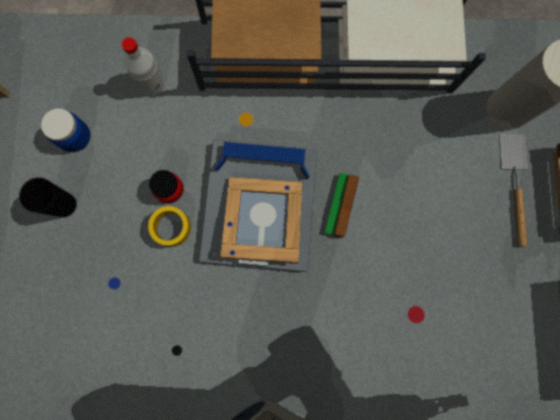

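The top view shows the bed around px (258,205) with the blue lip at row 153. The wooden screen is centred near (262,220), with tape and jar on the left and the squeegee on the right. I'll zoom in next.

```bash
python3 - <<'E'
import cv2
t=cv2.imread("pics/top0.png");cv2.imwrite("pics/topz.png",cv2.resize(t[130:280,140:370],None,fx=3.4,fy=3.4,interpolation=cv2.INTER_CUBIC))
t=cv2.imread("pics/scene0.png");cv2.imwrite("pics/scenez.png",cv2.resize(t[140:310,200:400],None,fx=3.5,fy=3.5,interpolation=cv2.INTER_CUBIC))
E
```

```text
(no output)
```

View pics/topz.png

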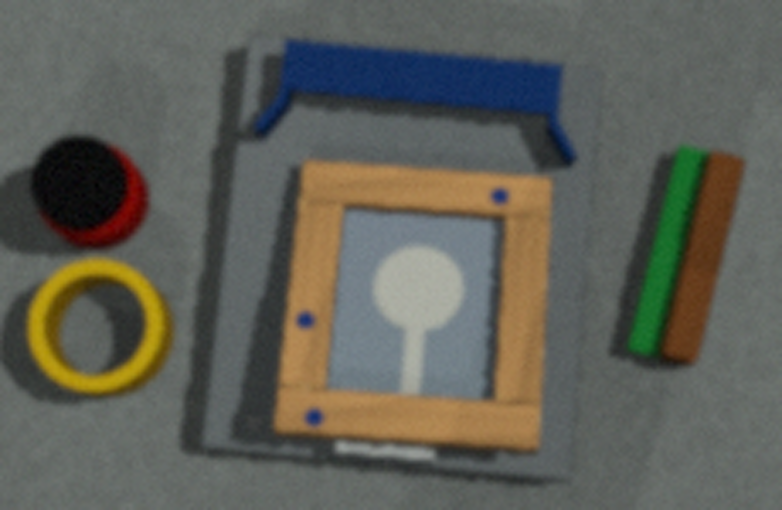

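View pics/scenez.png

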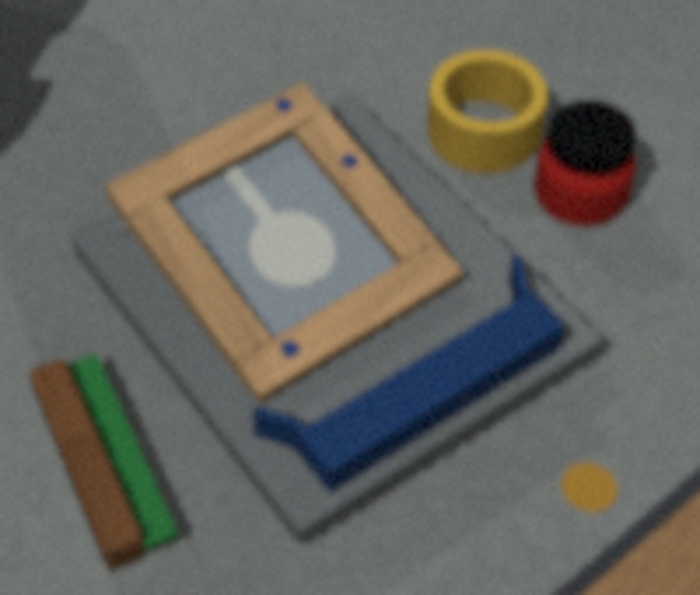

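```bash
cat > h.py <<'E'
import numpy as np, cv2
from rig import *
def cam(n):
    c=camera_info(n); f=210/np.tan(np.radians(c['vfov'])/2)
    K=np.array([[f,0,c['cx']],[0,f,c['cy']],[0,0,1]]); R=cv2.Rodrigues(c['rvec'])[0]
    return K,R,np.array(c['tvec']).reshape(3)
def ray(n,px):
    K,R,t=cam(n); px=np.atleast_2d(px).astype(float)
    d=np.c_[px,np.ones(len(px))]@np.linalg.inv(K).T@R
    return -R.T@t,d
def cast(n,px,z):
    o,d=ray(n,px); return o+d*((z-o[2])/d[:,2])[:,None]
def tri(pa,pb,a="scene",b="top"):
    P=[]
    for n in(a,b):
        K,R,t=cam(n);P.append(K@np.c_[R,t])
    X=cv2.triangulatePoints(P[0],P[1],np.float64(pa).T,np.float64(pb).T);return (X[:3]/X[3]).T
def proj(n,X):
    K,R,t=cam(n); p=(np.atleast_2d(X)@R.T+t)@K.T; return p[:,:2]/p[:,2:]
def mask(im,k):
    h=cv2.cvtColor(im,cv2.COLOR_BGR2HSV)
    r={'blue':((105,140,50),(125,255,255)),'wood':((8,70,120),(20,220,255))}[k]
    m=cv2.inRange(h,*map(np.array,r))
    n,l,s,c=cv2.connectedComponentsWithStats(m); return m,l,s,c
def blob(im,k,roi):
    m,l,s,c=mask(im,k); x0,y0,x1,y1=roi
    ids=[i for i in range(1,len(s)) if x0<c[i][0]<x1 and y0<c[i][1]<y1]
    i=max(ids,key=lambda i:s[i][4]); return (l==i).astype(np.uint8)*255
def quad(m):
    "corners by fitting lines to the 4 sides of the contour"
    c=max(cv2.findContours(m,cv2.RETR_EXTERNAL,cv2.CHAIN_APPROX_NONE)[0],key=cv2.contourArea)
    hull=cv2.convexHull(c); e=2
    while True:
        q=cv2.approxPolyDP(hull,e,True)[:,0]
        if len(q)<=4: break
        e+=.5
    p=c[:,0].astype(float); L=[]
    for i in range(len(q)):
        a,b=q[i].astype(float),q[(i+1)%len(q)].astype(float); u=(b-a)/np.linalg.norm(b-a); ln=np.linalg.norm(b-a)
        s=(p-a)@u; dd=abs((p-a)@np.array([-u[1],u[0]])); k=(s>.12*ln)&(s<.88*ln)&(dd<3)
        v=cv2.fitLine(p[k].astype(np.float32),cv2.DIST_HUBER,0,.01,.01).ravel(); L.append(np.cross([v[2],v[3],1],[v[2]+v[0],v[3]+v[1],1]))
    r=[]
    for i in range(len(L)):
        x=np.cross(L[i-1],L[i]); r.append(x[:2]/x[2])
    return np.array(r)
E
python3 - <<'E'
from h import *
np.set_printoptions(precision=4,suppress=True)
S=cv2.imread("pics/scene0.png");T=cv2.imread("pics/top0.png")
print("camera pos",ray("top",[[0,0]])[0],ray("scene",[[0,0]])[0])
mt=blob(T,'wood',(200,170,320,270)); ms=blob(S,'wood',(220,150,345,260))
qt=quad(mt);qs=quad(ms);print(qt,qs)
mb=blob(T,'blue',(210,130,315,180)); 
c=max(cv2.findContours(mb,cv2.RETR_EXTERNAL,cv2.CHAIN_APPROX_NONE)[0],key=cv2.contourArea)
pts=cast("top",c[:,0],.057)
print(np.c_[c[:,0],pts[:,:2]*1000].astype(int)[::4].tolist())
# rough world cast of corners
print(cast("top",qt,.06),cast("scene",qs,.06))
for n,im,m,q in(("t",T,mt,qt),("s",S,ms,qs)):
    o=im.copy(); o[m>0]=(255,0,255)
    for x,y in q: cv2.circle(o,(int(x+.5),int(y+.5)),2,(0,255,0),-1)
    if n=='t': o[mb>0]=(0,255,255)
    cv2.imwrite(f"pics/m_{n}.png",cv2.resize(o[130:310,190:390],None,fx=3,fy=3))
cv2.imwrite("pics/m.png",np.hstack([cv2.imread("pics/m_t.png"),cv2.imread("pics/m_s.png")])[:, :1200][::1,::1][:540,:1200]) if 0 else None
E
```

```text
camera pos [0.4013 0.045  1.081 ] [ 1.0544 -0.3383  0.8227]
[[229.5779 176.8534]
 [301.6429 181.9651]
 [297.375  260.9054]
 [220.5497 255.6509]] [[286.7056 163.6977]
 [331.4259 217.2781]
 [273.8481 252.3731]
 [229.7997 192.7149]]
[[225, 142, 722, 145], [224, 146, 713, 147], [223, 150, 703, 149], [223, 154, 694, 149], [222, 158, 684, 151], [218, 162, 674, 160], [215, 166, 665, 167], [218, 168, 660, 160], [221, 164, 670, 153], [224, 160, 679, 146], [226, 156, 689, 142], [230, 156, 689, 133], [234, 156, 689, 123], [238, 157, 687, 114], [242, 157, 687, 105], [246, 157, 687, 96], [250, 158, 684, 86], [254, 158, 685, 77], [258, 159, 682, 68], [262, 159, 682, 59], [266, 160, 680, 50], [270, 160, 680, 40], [274, 160, 680, 31], [278, 160, 680, 22], [282, 161, 678, 13], [286, 161, 678, 3], [290, 162, 676, -5], [294, 162, 676, -14], [298, 162, 676, -23], [301, 165, 669, -30], [303, 169, 659, -35], [305, 173, 650, -39], [307, 175, 645, -44], [306, 171, 655, -41], [304, 167, 664, -37], [303, 163, 673, -35], [303, 159, 683, -35], [303, 155, 693, -35], [304, 151, 702, -37], [301, 150, 704, -30], [297, 149, 707, -21], [293, 149, 707, -12], [289, 148, 709, -2], [285, 148, 709, 6], [281, 147, 711, 15], [277, 147, 711, 24], [273, 147, 711, 34], [269, 146, 713, 43], [265, 146, 713, 52], [261, 146, 713, 61], [257, 145, 716, 71], [253, 145, 716, 80], [249, 145, 715, 89], [245, 144, 718, 98], [241, 144, 718, 108], [237, 143, 720, 117], [233, 143, 720, 126], [229, 143, 720, 135]]
[[ 0.6394  0.1329  0.06  ]
 [ 0.6286 -0.0316  0.06  ]
 [ 0.4493 -0.0209  0.06  ]
 [ 0.4603  0.1495  0.06  ]] [[ 0.4444  0.1602  0.06  ]
 [ 0.6515  0.1239  0.06  ]
 [ 0.6403 -0.0409  0.06  ]
 [ 0.4312 -0.0136  0.06  ]]
```

View pics/m_t.png

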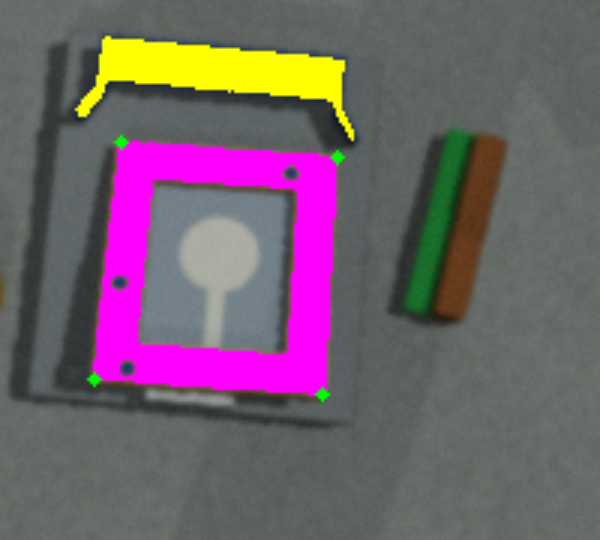

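View pics/m_s.png

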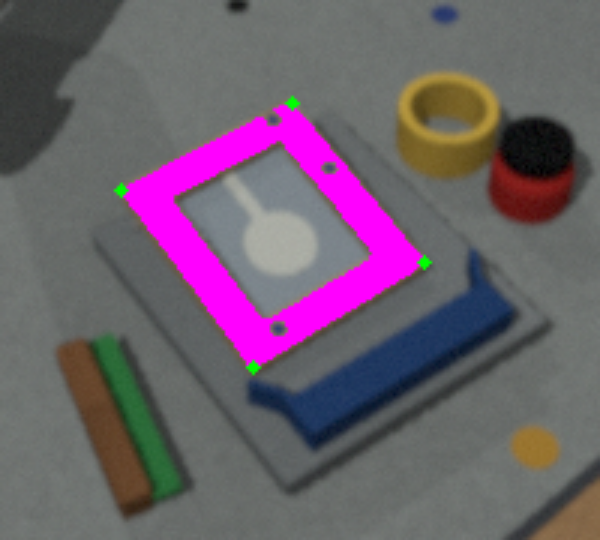

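```bash
cat >> h.py <<'E'
def bedpose(T,roi=(210,130,315,180)):
    m=blob(T,'blue',roi)
    c=max(cv2.findContours(m,cv2.RETR_EXTERNAL,cv2.CHAIN_APPROX_NONE)[0],key=cv2.contourArea)[:,0].astype(float)
    x0,x1=c[:,0].min()+14,c[:,0].max()-14
    near=[];far=[]
    for x in np.arange(np.ceil(x0),x1):
        r=np.where(m[:,int(x)])[0]; far.append((x,r.min()-.5)); near.append((x,r.max()+.5))
    N=cast("top",near,.057)[:,:2];F=cast("top",far,.057)[:,:2]
    pn=np.polyfit(N[:,1],N[:,0],1);pf=np.polyfit(F[:,1],F[:,0],1)
    left=[];right=[]
    for y in range(148,155):
        r=np.where(m[y])[0]; left.append((r.min()-.5,y));right.append((r.max()+.5,y))
    yaw=-np.arctan(pn[0]); ex=np.array([np.cos(yaw),np.sin(yaw)]);ey=np.array([-ex[1],ex[0]])
    l=cast("top",left,.057)[:,:2]@ey; r=cast("top",right,.057)[:,:2]@ey
    mid=(np.median(l)+np.median(r))/2
    xn=np.mean(N@ex); o=ex*(xn-.080)+ey*mid
    return o,yaw,(np.degrees(np.arctan(pf[0])),np.median(l)-np.median(r),np.mean(F@ex)-xn)
def toworld(b,p):
    c,s=np.cos(b[1]),np.sin(b[1]);p=np.atleast_2d(p).astype(float).copy()
    q=p.copy();q[:,0]=b[0][0]+c*p[:,0]-s*p[:,1];q[:,1]=b[0][1]+s*p[:,0]+c*p[:,1];return q
def tobed(b,p):
    c,s=np.cos(b[1]),np.sin(b[1]);p=np.atleast_2d(p).astype(float).copy()
    q=p.copy();d=p[:,:2]-b[0];q[:,0]=c*d[:,0]+s*d[:,1];q[:,1]=-s*d[:,0]+c*d[:,1];return q
def order(n,q,z=.06):
    "far-left,far-right,near-right,near-left"
    w=cast(n,q,z)[:,:2];k=w-w.mean(0); a=np.arctan2(k[:,1],k[:,0])
    i=[np.argmin(abs(np.angle(np.exp(1j*(a-t))))) for t in np.radians([42,-42,-138,138])]; return q[i]
E
python3 - <<'E'
from h import *
np.set_printoptions(precision=4,suppress=True)
S=cv2.imread("pics/scene0.png");T=cv2.imread("pics/top0.png")
b=bedpose(T);print(b)
qt=order("top",quad(blob(T,'wood',(200,170,320,270)))); qs=order("scene",quad(blob(S,'wood',(220,150,345,260))))
X=tri(qs,qt);print("world",X);B=tobed(b,X);print("bed mm\n",B*1000, B.mean(0)*1000)
print(np.linalg.norm(X-np.roll(X,1,0),axis=1))
# check plate corners reprojected & features
for n,im in(("t",T),("s",S)):
    o=im.copy()
    P=[[.08,0,.051],[.075,.089,.057],[.075,-.089,.057],[.051,.104,.057],[.051,-.104,.057],[.1,.125,.03],[.1,-.125,.03],[-.16,.125,.03],[-.16,-.125,.03],[-.1,0.02,.0575],[-.1,-.02,.0575],[-.16,.033,.0565],[-.16,-.033,.0565],[.08,.089,.057],[.08,-.089,.057]]
    o=cv2.resize(o,None,fx=4,fy=4,interpolation=cv2.INTER_CUBIC)
    for x,y in proj("top" if n=="t" else "scene",toworld(b,P)): cv2.circle(o,(int(4*x+2),int(4*y+2)),3,(0,255,255),-1)
    cv2.imwrite(f"pics/p_{n}.png",o[520:1100,800:1300] if n=='t' else o[600:1200,860:1560])
# depth based heights
im,d=get_image("top")
E
```

```text
(array([0.6017, 0.0647]), np.float64(-0.08668871377518099), (np.float64(4.865447998768068), np.float64(0.18847748488884372), np.float64(0.03395524838517272)))
world [[ 0.6431  0.1341  0.0438]
 [ 0.6318 -0.0335  0.0434]
 [ 0.4478 -0.0207  0.0795]
 [ 0.4593  0.1478  0.0788]]
bed mm
 [[  35.1578   72.7337   43.7789]
 [  38.4718  -95.2195   43.4316]
 [-145.9228  -98.327    79.5025]
 [-149.0762   70.4638   78.7761]] [-55.3423 -12.5872  61.3723]
[0.1875 0.168  0.1879 0.1688]
```

View pics/p_t.png

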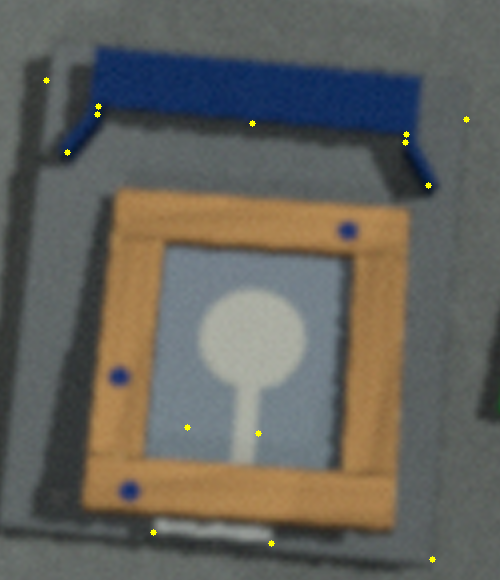

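View pics/p_s.png

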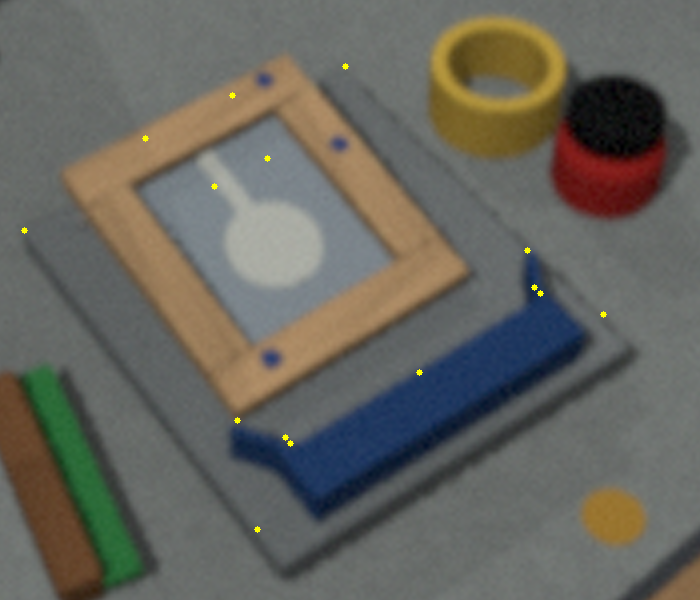

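```bash
python3 - <<'E'
from h import *
np.set_printoptions(precision=4,suppress=True)
S=cv2.imread("pics/scene0.png");T=cv2.imread("pics/top0.png")
b=bedpose(T)
m=blob(S,'blue',(270,210,370,290))
top=[];bot=[]
for x in range(292,344):
    r=np.where(m[:,x])[0]; top.append((x,r.min()-.5))
W=cast("scene",top,.057); Wb=tobed(b,W); print(Wb[::6]*1000)
# blue top far edge in scene via brightness: print V profile on a column
h=cv2.cvtColor(S,cv2.COLOR_BGR2HSV)
for x in (300,320,340): print(x,[(y,int(h[y,x,2]),int(h[y,x,1])) for y in range(222,275)if m[y,x]])
h=cv2.cvtColor(T,cv2.COLOR_BGR2HSV)
for x in (240,265,290): print(x,[(y,int(h[y,x,0]),int(h[y,x,1]),int(h[y,x,2])) for y in range(140,166)])
# plate side edges, top image, gray: gradient along rows
E
```

```text
[[ 84.1654 -78.8556  57.    ]
 [ 85.4927 -63.6604  57.    ]
 [ 84.7273 -46.7375  57.    ]
 [ 83.9506 -29.5659  57.    ]
 [ 85.3036 -13.7934  57.    ]
 [ 84.5212   3.846   57.    ]
 [ 83.727   21.75    57.    ]
 [ 85.1068  38.135   57.    ]
 [ 84.3065  56.5364  57.    ]]
300 [(255, 98, 141), (256, 94, 168), (257, 94, 174), (258, 90, 195), (259, 94, 179), (260, 99, 165), (261, 94, 187), (262, 100, 168), (263, 96, 175), (264, 92, 177), (265, 94, 176), (266, 96, 170), (267, 98, 169), (268, 96, 173), (269, 94, 165), (270, 83, 178), (271, 67, 183), (272, 54, 194), (273, 53, 159), (274, 52, 157)]
320 [(243, 98, 148), (244, 99, 162), (245, 98, 169), (246, 93, 170), (247, 96, 165), (248, 96, 159), (249, 93, 186), (250, 95, 177), (251, 98, 161), (252, 97, 176), (253, 95, 177), (254, 93, 181), (255, 96, 170), (256, 94, 174), (257, 90, 176), (258, 75, 177), (259, 63, 170), (261, 50, 158), (262, 51, 160)]
340 [(231, 97, 142), (232, 97, 171), (233, 94, 171), (234, 96, 170), (235, 95, 166), (236, 92, 169), (237, 95, 166), (238, 93, 170), (239, 92, 180), (240, 95, 169), (241, 95, 169), (242, 98, 167
[... 989 characters left out ...]
5), (158, 109, 205, 92), (159, 110, 184, 83), (160, 109, 134, 59), (161, 105, 40, 51), (162, 105, 19, 53), (163, 90, 18, 58), (164, 105, 8, 67), (165, 80, 25, 90)]
290 [(140, 83, 10, 98), (141, 75, 10, 105), (142, 60, 12, 106), (143, 70, 14, 106), (144, 80, 15, 101), (145, 73, 18, 101), (146, 101, 21, 95), (147, 107, 71, 90), (148, 111, 144, 94), (149, 110, 200, 97), (150, 110, 200, 97), (151, 109, 210, 96), (152, 110, 200, 98), (153, 109, 207, 95), (154, 110, 203, 93), (155, 109, 197, 97), (156, 108, 222, 92), (157, 109, 192, 93), (158, 109, 198, 98), (159, 107, 235, 88), (160, 109, 214, 87), (161, 108, 218, 76), (162, 110, 140, 62), (163, 110, 46, 50), (164, 78, 26, 50), (165, 90, 19, 55)]
```

```bash
cat >> h.py <<'E'
from scipy.spatial.transform import Rotation as Ro
BED=(np.array([.6037,.0646]),-.0867)   # top-view fit, +2 mm in x after lip-edge / scene correction
def quat(yaw,flip=False,tilt=0.):
    x=np.array([0,0,-1.]);z=np.array([-np.sin(yaw),np.cos(yaw),0])*(-1 if flip else 1)
    M=np.c_[x,np.cross(z,x),z]
    M=Ro.from_rotvec(tilt*np.array([-np.sin(yaw),np.cos(yaw),0])).as_matrix()@M
    q=Ro.from_matrix(M).as_quat(); return np.array([q[3],*q[:3]])
def W(x,y,z): return toworld(BED,[[x/1000,y/1000,z/1000]])[0]
def st(s=""):
    a=sense(); print(s,"t=%.1f"%a['clock'],"bed",np.round(tobed(BED,[a['tool_pos']])[0]*1000,1),"F",np.round(a['wrist_force'],2),"g %.3f"%a['gripper_width'])
def look(tag,tri_=True):
    T,_=get_image("top");S,_=get_image("scene");cv2.imwrite(f"pics/{tag}_t.png",T);cv2.imwrite(f"pics/{tag}_s.png",S);return T,S
E
python3 - <<'E'
from h import *
np.set_printoptions(precision=3,suppress=True)
for f in(0,1):
    q=quat(BED[1],f)
    for p in((-55,-125,100),(-55,-125,50),(-170,0,46),(-170,0,120),(-75,0,45)):
        print(f,p,W(*p),inverse_kinematics(W(*p),q))
E
```

```text
0 (-55, -125, 100) [ 0.538 -0.055  0.1  ] [ 0.187  0.314 -0.155  0.    -1.101 -1.845]
0 (-55, -125, 50) [ 0.538 -0.055  0.05 ] [ 0.187  0.364 -0.226  0.    -0.982 -1.845]
0 (-170, 0, 46) [0.434 0.079 0.046] [ 0.538  0.195 -0.481  0.    -0.894 -2.195]
0 (-170, 0, 120) [0.434 0.079 0.12 ] [ 0.538  0.11  -0.365  0.    -1.095 -2.195]
0 (-75, 0, 45) [0.529 0.071 0.045] [ 0.427  0.357 -0.251  0.    -0.963 -2.085]
1 (-55, -125, 100) [ 0.538 -0.055  0.1  ] [ 0.187  0.314 -0.155  0.    -1.101  1.297]
1 (-55, -125, 50) [ 0.538 -0.055  0.05 ] [ 0.187  0.364 -0.226  0.    -0.982  1.297]
1 (-170, 0, 46) [0.434 0.079 0.046] [ 0.538  0.195 -0.481  0.    -0.894  0.946]
1 (-170, 0, 120) [0.434 0.079 0.12 ] [ 0.538  0.11  -0.365  0.    -1.095  0.946]
1 (-75, 0, 45) [0.529 0.071 0.045] [ 0.427  0.357 -0.251  0.    -0.963  1.057]
```

```bash
python3 - <<'E'
from h import *
q=quat(BED[1],1)
grip(0.0)
move_to(W(-55,-128,140),q); st()
move_linear(W(-55,-128,52),.12); st("down")
c=move_linear(W(-55,-95,52),.03,contact_N=1.2); st(f"contact {c}")
look("a")
E
python3 - <<'E'
import cv2,numpy as np
f=lambda n,r:cv2.resize(cv2.imread(n)[r[0]:r[1],r[2]:r[3]],(400,400))
cv2.imwrite("pics/a.png",np.hstack([f("pics/a_t.png",(130,290,190,350)),f("pics/a_s.png",(140,310,200,370))]))
E
```

```text
t=3.1 bed [ -55.  -128.6  140.1] F [ 0.69 -0.23  1.07] g -0.000
down t=4.0 bed [ -54.3 -128.    52.8] F [-0.42  0.48 -0.17] g 0.000
contact False t=5.2 bed [-54.9 -95.   52.1] F [-0.52 -0.11 -0.86] g 0.000
```

View pics/a.png

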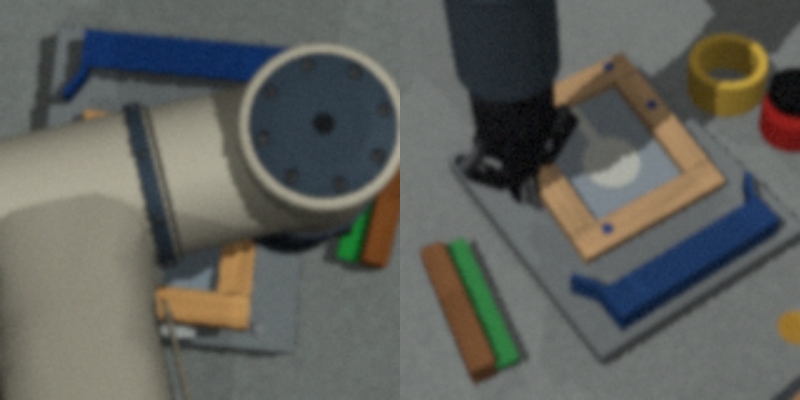

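```bash
cat >> h.py <<'E'
def farline(S,roi=(220,150,345,260)):
    "screen far edge's top corners from scene view: fit far side and left side lines; cast at z=46"
    m=blob(S,'wood',roi); c=max(cv2.findContours(m,cv2.RETR_EXTERNAL,cv2.CHAIN_APPROX_NONE)[0],key=cv2.contourArea)
    p=c[:,0].astype(float); hull=cv2.convexHull(c)[:,0].astype(float)
    fl=hull[np.argmax(hull[:,0])]; fr=hull[np.argmax(hull[:,1])]
    return fl,fr,tobed(BED,cast("scene",np.array([fl,fr]),.045))*1000
E
python3 - <<'E'
from h import *
np.set_printoptions(precision=1,suppress=True)
for n in("scene0","a_s"): print(farline(cv2.imread(f"pics/{n}.png")))
E
```

```text
(array([331., 217.]), array([274., 252.]), array([[ 32.5,  71.3,  45. ],
       [ 36.3, -96. ,  45. ]]))
(array([337., 215.]), array([280., 249.]), array([[ 36.1,  86.9,  45. ],
       [ 37.5, -80.4,  45. ]]))
```

```bash
cat >> h.py <<'E'
def meas(tag):
    T,S=look(tag)
    qt=order("top",quad(blob(T,'wood',(200,140,320,270)))); qs=order("scene",quad(blob(S,'wood',(220,150,365,270))))
    B=tobed(BED,tri(qs,qt))*1000; print(np.round(B,1),"centre",np.round(B.mean(0),1)); return B
E
python3 - <<'E'
from h import *
q=quat(BED[1],1)
move_linear(W(-55,-110,52),.1)
move_linear(W(-55,-110,125),.2)
move_linear(W(-240,-20,110),.3)
grip(.085); st()
meas("b")
E
python3 - <<'E'
import cv2,numpy as np
f=lambda n,r:cv2.resize(cv2.imread(n)[r[0]:r[1],r[2]:r[3]],(400,400))
cv2.imwrite("pics/b.png",np.hstack([f("pics/b_t.png",(130,290,190,350)),f("pics/b_s.png",(140,310,200,370))]))
E
```

```text
t=7.8 bed [-240.  -20.  110.] F [-0.22 -0.48  0.82] g 0.085
[[  39.5   86.4   43.9]
 [  36.3  -81.9   43.7]
 [-148.2  -78.8   79. ]
 [-144.5   90.4   77.7]] centre [-54.2   4.   61.1]
```

View pics/b.png

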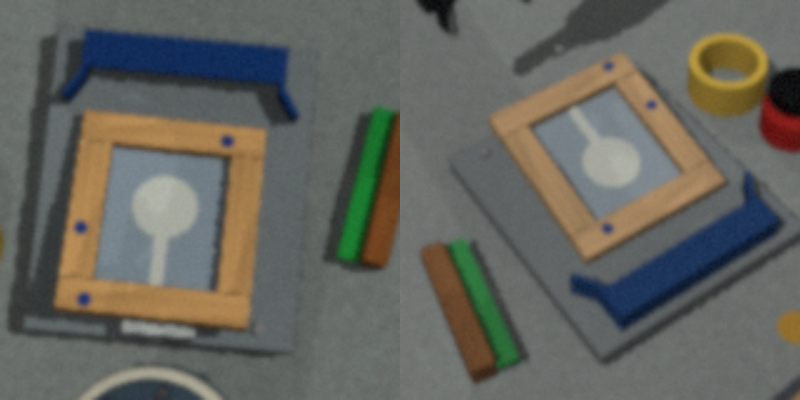

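```bash
python3 - <<'E'
from h import *
grip(0)
move_linear(W(-240,-20,125),.3)
move_linear(W(-72,118,125),.3)
move_linear(W(-72,118,54),.15)
move_linear(W(-72,98.7,54),.03); st("pushed")
move_linear(W(-72,115,54),.1)
move_linear(W(-72,115,125),.2)
move_linear(W(-240,0,110),.3)
grip(.085); st()
meas("c")
E
```

```text
pushed t=11.2 bed [-72.   98.6  54. ] F [-0.16  0.99 -0.26] g -0.000
 t=13.6 bed [-240.    0.  110.] F [-0.53  0.35 -0.64] g 0.085
[[  39.5   83.8   43.9]
 [  39.1  -84.4   43.5]
 [-145.3  -84.2   78. ]
 [-144.5   85.2   77.1]] centre [-52.8   0.1  60.6]
```

```bash
python3 - <<'E'
from h import *
move_linear(W(-190,0,110),.2)
move_linear(W(-190,0,46),.12); st("down")
c=move_linear(W(-120,0,46),.04,contact_N=6); st(f"push {c}")
c=move_linear(W(-98,0,46),.02,contact_N=6); st(f"push2 {c}")
look("d")
E
python3 - <<'E'
import cv2,numpy as np
f=lambda n,r:cv2.resize(cv2.imread(n)[r[0]:r[1],r[2]:r[3]],(400,400))
cv2.imwrite("pics/d.png",np.hstack([f("pics/d_t.png",(130,290,190,350)),f("pics/d_s.png",(140,310,200,370))]))
E
```

```text
down t=14.8 bed [-189.8    0.2   46.6] F [ 0.2   1.06 -0.07] g 0.085
push False t=16.7 bed [-1.20e+02  1.00e-01  4.61e+01] F [-0.05 -0.18  0.16] g 0.085
push2 True t=17.5 bed [-106.7   -0.3   45.1] F [ 1.15 -0.85  0.46] g 0.085
```

View pics/d.png

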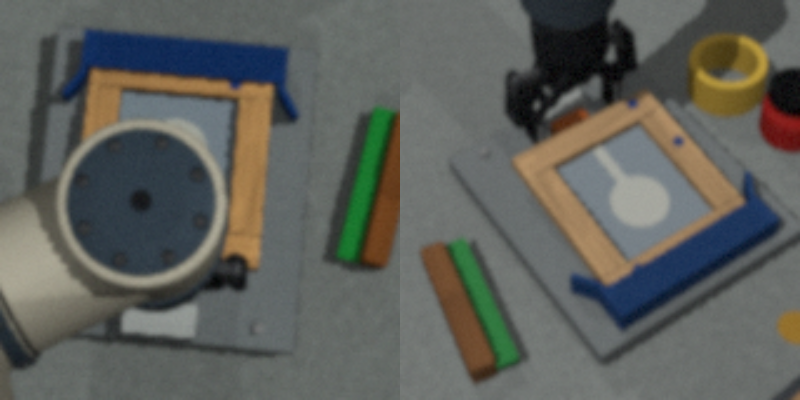

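```bash
python3 - <<'E'
from h import *
c=move_linear(W(-98,0,47),.01,contact_N=12); st(f"push3 {c}")
pause(.3); st()
T,S=look("e")
print(np.round(farline(S,(220,150,365,270))[2],1))
h=cv2.resize(S[150:300,240:400],None,fx=5,fy=4);cv2.imwrite("pics/e.png",h)
E
```

```text
push3 True t=18.1 bed [-106.9   -0.8   44.2] F [-0.06  0.25  0.42] g 0.085
 t=18.4 bed [-107.2   -0.9   43.9] F [-0.35 -0.51 -0.68] g 0.085
[[ 70.5  82.9  45. ]
 [ 71.8 -82.5  45. ]]
```

View pics/e.png

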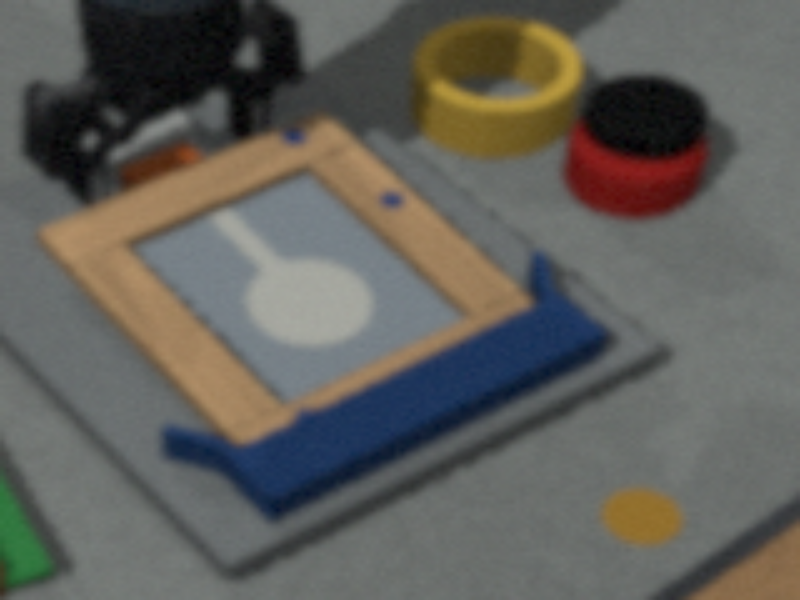

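```bash
python3 - <<'E'
from h import *
move_linear(W(-125,0,50),.1)
pause(.2); st()
move_linear(W(-190,0,50),.2)
move_linear(W(-230,0,110),.3); st()
look("f")
E
python3 - <<'E'
import cv2,numpy as np
f=lambda n,r:cv2.resize(cv2.imread(n)[r[0]:r[1],r[2]:r[3]],(400,400))
cv2.imwrite("pics/f.png",np.hstack([f("pics/f_t.png",(130,290,190,350)),f("pics/f_s.png",(140,310,200,370))]))
from h import *
T,S=[cv2.imread(f"pics/f_{k}.png") for k in"ts"]
mt=blob(T,'wood',(200,140,320,270));ms=blob(S,'wood',(220,150,365,270))
qt=order("top",quad(mt));qs=order("scene",quad(ms));print(np.round(qt,1),np.round(qs,1))
print(np.round(tobed(BED,tri(qs[2:],qt[2:]))*1000,1))
E
```

```text
t=19.1 bed [-124.7    0.    49.9] F [-0.63 -0.44 -0.41] g 0.085
 t=19.9 bed [-229.     0.8  111.1] F [-0.11  0.78  0.01] g 0.085
[[226.7 158. ]
 [298.  165. ]
 [292.7 236.2]
 [217.4 229.2]] [[346.1 224.9]
 [287.  260.3]
 [246.6 207.4]
 [304.1 177.8]]
[[-93.8 -84.6  66.8]
 [-93.2  84.4  66.9]]
```

View pics/f.png

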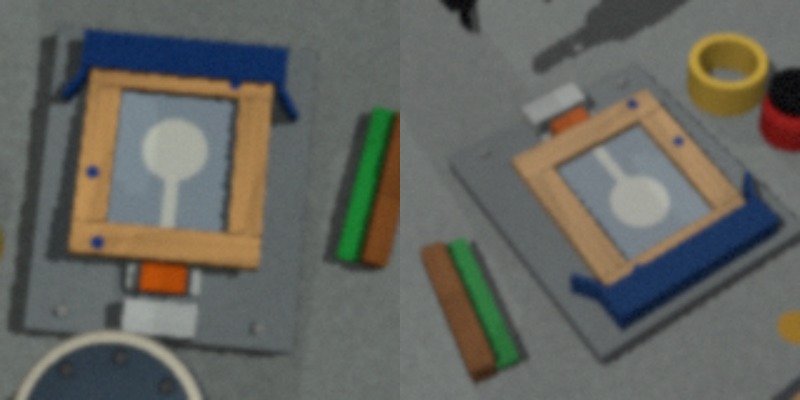

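```bash
python3 - <<'E'
from h import *
grip(0)
move_linear(W(-160,0,115),.2)
move_linear(W(-78,0,90),.2); st("above")
c=move_linear(W(-78,0,60),.03,contact_N=3); st(f"touch {c}")
c=move_linear(W(-78,0,40),.02,contact_N=25); st(f"press {c}")
pause(.2); st("hold")
S,_=get_image("scene"); cv2.imwrite("pics/g_s.png",S)
move_linear(W(-78,0,90),.1); 
move_linear(W(-230,0,125),.3); st()
T,S=look("h")
mt=blob(T,'wood',(200,140,320,270));ms=blob(S,'wood',(220,150,365,270))
qt=order("top",quad(mt));qs=order("scene",quad(ms))
print(np.round(tobed(BED,tri(qs[2:],qt[2:]))*1000,1))
f=lambda T,r:cv2.resize(T[r[0]:r[1],r[2]:r[3]],(400,400))
cv2.imwrite("pics/h.png",np.hstack([f(T,(130,290,190,350)),f(S,(140,310,200,370))]))
cv2.imwrite("pics/h2.png",np.hstack([f(T,(200,275,210,285)),f(S,(160,220,235,295))]))
E
```

```text
above t=21.9 bed [-78.7  -0.1  89.7] F [-0.72 -0.74  0.25] g 0.000
touch True t=22.7 bed [-79.1  -0.2  63.8] F [-0.83  0.53  0.41] g -0.000
press True t=23.6 bed [-78.3  -0.1  46.1] F [-1.95 -0.08  5.01] g 0.000
hold t=23.8 bed [-78.3  -0.1  46.1] F [-0.28  1.01  5.53] g 0.000
 t=25.1 bed [-230.3   -0.   124.8] F [ 0.36  0.04 -0.33] g -0.000
[[-95.2 -84.3  43.9]
 [-94.3  84.7  43.3]]
```

View pics/h.png

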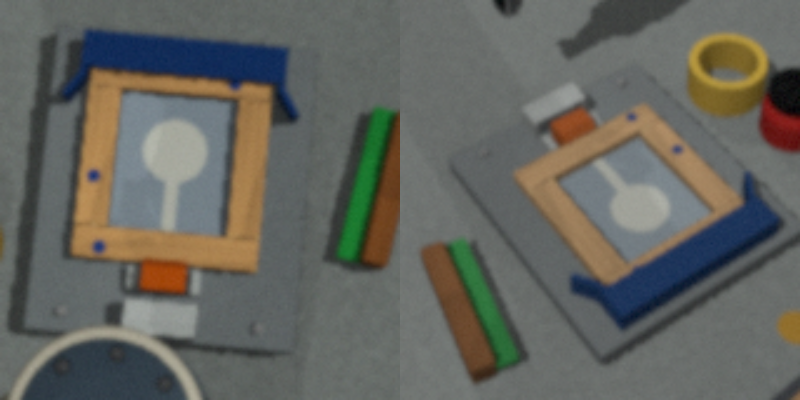

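View pics/h2.png

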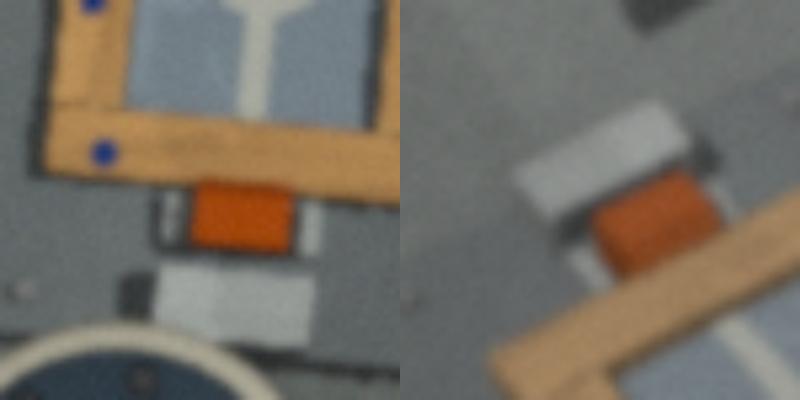

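```bash
python3 - <<'E'
from h import *
for tag in("f","h"):
  for n,k in(("top","t"),("scene","s")):
    im=cv2.imread(f"pics/{tag}_{k}.png");hsv=cv2.cvtColor(im,cv2.COLOR_BGR2HSV)
    m=cv2.inRange(hsv,(5,170,90),(14,255,255))
    ys,xs=np.where(m); w=tobed(BED,cast(n,np.c_[xs,ys],.0475))*1000
    w2=tobed(BED,cast(n,np.c_[xs,ys],.0575))*1000
    s=(abs(w[:,1])<12)&(w[:,0]>-160)&(w[:,0]<-60)
    print(tag,n,s.sum(),"front@47.5",np.round(np.percentile(w[s,0],[2,98,100]),1),"@57.5",np.round(np.percentile(w2[s,0],[0,2,98]),1))
E
```

```text
f top 127 front@47.5 [-121.5  -95.8  -94.8] @57.5 [-122.8 -122.3  -96.8]
f scene 40 front@47.5 [-127.1 -113.5 -112.3] @57.5 [-119.3 -119.2 -105.8]
h top 136 front@47.5 [-121.1  -93.3  -92.4] @57.5 [-122.4 -121.9  -94.4]
h scene 84 front@47.5 [-125.4  -97.   -96.7] @57.5 [-117.8 -117.6  -89.5]
```

```bash
python3 - <<'E'
from h import *
a,b=cv2.imread("pics/top0.png"),cv2.imread("pics/h_t.png")
for nm,lo,hi in(("tape",(22,150,90),(32,255,255)),("jar red",(0,170,60),(4,255,255)),("squeegee green",(50,120,50),(75,255,255))):
    r=[]
    for im in(a,b):
        m=cv2.inRange(cv2.cvtColor(im,cv2.COLOR_BGR2HSV),lo,hi); m[:130]=0;m[260:]=0;m[:,:140]=0;m[:,370:]=0
        M=cv2.moments(m,True); r.append((round(M['m10']/M['m00'],2),round(M['m01']/M['m00'],2)))
    print(nm,r)
st(); finish_job()
E
```

```text
tape [(168.17, 226.12), (168.06, 226.15)]
jar red [(174.7, 191.84), (174.9, 191.61)]
squeegee green [(335.53, 203.48), (335.59, 203.81)]
 t=25.2 bed [-229.7   -0.   124.5] F [ 0.19 -0.53  0.22] g -0.000
the job is handed in; nothing more can be done
```

The screen is square in the bed, home under the blue lip, lying flat and clipped under the orange catch. I handed the job in at about 25 s.

**What I did:** I nudged the screen sideways with closed fingers until it was centred. Then I pushed its near edge with both open fingers until it stopped against the back wall. Last, I pressed the near bar down in front of the catch until the screen lay flat, and backed the arm off.

**Last checks:**
- **Position:** the near edge is at bed x of about -95, square to within about 0.5°. The screen is centred in y to within about 1 mm.
- **Flat:** the press stopped with the fingertip at 46.1 mm, which is the height of a seated screen's top. The cameras put the near top corners at about 43.5 mm. They had read the screen's far corners 2 mm low at the start too, when those should have been near 46 mm.
- **Catch:** in the top view its nose tip is at x of about -92, fully forward and about 3 mm over the bar.
- **Bystanders:** squeegee, jar and tape moved less than 0.4 px, about 1 mm, which is within the noise.

**Disagreements:**
- The two cameras differed by 2–4 mm on the bed's x position. I shifted the top-view fit by 2 mm, and the screen stopped at the wall within 0.5 mm of where I then expected.
- The scene view put the catch nose at about -97 when I assumed the lower tip's height, or -90 at the height of the catch top. It neither confirms nor contradicts the top view.

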